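# Turn a channel bracket over on the turn-over ramp

### The arm

A 6-joint arm with a two-finger parallel gripper is mounted at the origin on the work surface. World frame = base frame: x ahead of the robot, y to its left, z up, the work surface at z = 0. Lengths are in m, angles in rad, forces in N, time in s.
With the tool pointing down it reaches from about 0.3 to 0.875 m from the base axis. Payload 6.4 kg.
Tool frame: the origin (TCP) lies at the very end of the fingers, on their centre line; the grasp point (between the pads) lies 19 mm behind it; z points along the fingers, y is the direction in which the jaws open and shut (so a half turn about z gives the same grasp; the last joint's range is limited). The gripper opens to 88 mm and grips with 3 to 60 N. Pads are 18 mm wide; open, the fingers measure 123 mm over their backs; the gripper's body (75 mm by 187 mm) begins 45 mm behind the grasp point.
Start: joints at [-1.452, 0.181, 1.607, -0, 1.354, -0.206], TCP at [0.184, -0.545, 0.205] pointing down, gripper open.
Joint ranges: [-2.99, 2.99], [-0.89, 2.07], [0.3, 2.58], [-1.14, 4.28], [0, 2.63], [-3.12, 3.12]. Speed limits (rad/s): [2.57, 2.57, 3.01, 3.14, 3.14, 3.14].

### API

Orientations are given as a 3x3 rotation matrix whose columns are the frame's x, y, z axes.
In Python, from station import bot, vision gives the robot as it stands.
- The arm moves only by the shell command python3 -m handwheel 'ROWS' [OPENING]. ROWS is JSON, a list of rows, each an object with "offset": the shift along the world's x, y, z each as a share of 0.5 m, from -1 to 1, a list of three; "turn": the turn about the world's z as a share of pi rad, from -1 to 1. A call has 1 to 12 rows; each row is the pose to reach, as a shift and turn from the pose measured when the call began, turning the shorter way round; what a row does not reach only later rows make up. A row lasts 1/12 s, in which the tool goes at most 41.7 mm and 7.16 degrees, less where a joint would pass 70% of its speed; a pose out of reach is approached as far as the arm can. A call with a number of a shift or a turn outside -1 to 1 is refused whole. A call with a gripper value outside its range is refused whole. OPENING is the gripper command: -1 is shut, 1 is fully open, values between are in proportion, set as the call begins (- or left out, the last holds). The fingers move at their own pace and stop on an object; the grip force is fixed at half the most. Time passes only in rows, so rows that repeat a pose let the fingers close. It gives the time, the measured TCP pose, the force and the opening at its end, in the units of the state.
- bot.state(): the state, without advancing time (a new reading comes with each control period).
- vision.camera(name): name is "side" or "top" or "wrist"; returns a dict with "frame" (480x640x3 uint8, blue, green, red), "K" (3x3 intrinsics, pixels), "R" (3x3) and "t" (3): a world point X has camera coordinates R X + t; the wrist camera has in their place "hand_eye" (4x4, takes a point from camera to tool coordinates, whose origin is the TCP and whose axes are the flange's). Camera axes: x right, y down, z forward; pixel columns grow to the right and rows downward; lengths in m; the calibration is good to about 2 mm. A picture is of the moment at which its call begins: read the wrist's pose just before it. There is no depth.
- bot.close_job(): hands the job in, once; it reports no verdict.
The state is a dict: "time": time; "joint_positions": joint angles; "joint_vel": joint speeds; "effort": joint torques, N m; "tool_pos": TCP position; "tool_rot": TCP orientation; "ft_force": force on the tool from outside, world axes, zero at the start; "wrist_torque": the same for the moment, N m; "gripper_width": finger opening in m.
Only numpy, scipy, OpenCV 4.12 (cv2) and the standard library are available. Lean on these libraries where they do the work, as an engineer would, in place of code of your own. Each camera call takes 0.05 s, during which the arm holds its last target. There are 200 camera calls.

### The job

The channel bracket lies open side up on the stack of plates and must be turned over for tacking. Stand it on end in the groove of the turn-over ramp, its closed back leaning against the steep back rest, and let go of it; then tip it over so that it flips onto the ramp open side down, and slide it down square and centred on the ramp until it touches the stop bar at the foot. Leave the other tools where they lie.

Things in the scene. Friction and masses are not known exactly. Their poses are not given: they have to be found in the camera images.
- bracket_center (a point): Centre of the loose channel bracket, about 0.4 kg: plain metal 4 mm thick, U section, 120 mm long (x axis), 56 wide over its side flanges (y), 24 high (z); same end for end. z points out of the open side (up at the start); closed back 12 mm below this point, flange edges 12 above. Mass centre 5 mm towards the back. Stood on end it falls over when past 16 degrees towards its open side.
- stack: Fixed stack of four steel plates, about 170 x 170 mm and 32 mm high, on which the bracket starts. Origin at the centre of its underside on the bench.
- stand: Turn-over ramp, fixed steel stand; origin on the bench; x points level downhill, y across. In order downhill: steep back rest (36 mm wide, 75 long, face rising uphill at 60 degrees from level; a leaning bracket sticks out 45 above it), groove with level floor 30 wide, a 9 mm step up, ramp 100 wide and 165 long falling at 20 degrees to a stop bar 12 high. The bracket may stick on the ramp.
- groove (a point): The line where the steep back rest meets the groove floor, at mid-width, 57 mm above the bench; axes as the stand's. The lower end of the leaning bracket's web rests here.
- ramp_top (a point): Middle of the ramp's upper edge, 30 mm downhill of the groove line and 9 mm above the groove floor; axes as the stand's.
- stop (a point): Middle of the line where the ramp's surface meets the uphill face of the stop bar; axes as the stand's.
- lean (a point): Where the bracket's centre is while it leans properly against the back rest with its lower end on the groove floor (60 mm up the rest, 12 mm off its face); axes as the stand's.
- home (a point): Where the bracket's centre is when it lies open side down on the ramp, centred and touching the stop bar (60 mm up the slope from the stop, 12 mm off the ramp's surface); axes as the stand's.
- clamp: Loose bystander: blue C-clamp with a bow 170 mm long, lying flat. Origin under the middle of its back.
- hammer: Loose bystander: hammer with a wooden handle, about 250 mm long.
- wire_brush: Loose bystander: wooden wire brush 120 mm long. Origin under its centre.
- magnet: Loose bystander: red welding square, 90 x 90 mm and 24 mm high. Origin under its centre.
Mind the look-alikes: they are no part of the job. What is meant by the part that bears bracket_center is not purple or yellow, and is the smaller of those in its own colour.

How it is judged:
On the way:
1. the bracket leans on the steep back rest, its lower end in the groove, open side facing downhill, and the gripper has let go of it (distance between bracket_center and lean below 0.022 m and angle between bracket_center's own z axis and vertical between 0.87 and 1.22 rad and angle between the y axis of bracket_center and the y axis of lean, either way round below 0.3 rad and contact force between the fingers and bracket below 0.1 N and contact force between bracket and stand above 0.5 N), for 0.3 s.
At the end, for the whole second after the job is handed in: The bracket lies open side down flat on the ramp (within about 5 degrees), its end against the stop bar (within 4 mm along the ramp), square to it within 7 degrees, centred within 18 mm, at rest and released (angle between bracket_center's own z axis and vertical above 2.7 rad and x of bracket_center in the frame of home between -0.004 and 0.004 m and y of bracket_center in the frame of home between -0.018 and 0.018 m and z of bracket_center in the frame of home between -0.005 and 0.005 m and angle between the y axis of bracket_center and the y axis of home, either way round below 0.12 rad and linear speed of bracket below 0.01 m/s and contact force between the fingers and bracket below 0.1 N); the robot touches nothing.
It fails at once if a bystander tool is moved by more than 30 mm (distance of any of clamp, hammer, wire_brush, magnet from where it was at the start of the episode above 0.03 m).
It also fails if it takes over 59 s, if anything falls off the work surface, if the arm or the gripper's body presses on something with over 40 N, if the wrist force passes 120 N, or if a joint passes its speed limit or range.

## Working session

There is one attempt and no reset: what is moved stays moved. The work goes in short steps, Python scripts to look and compute and a shell command to move; the robot and the scene stay as the last step left them, time stands still between calls to the robot, and variables do not carry over. Pictures are saved under pics/ and viewed, about 8 in all and at most 12, crops included, and the job is handed in when it is done.

```bash
ls; mkdir -p pics
python3 - <<'E'
from station import bot,vision
import cv2,numpy as np
for n in("top","side"):
    c=vision.camera(n); cv2.imwrite(f"pics/{n}0.png",c["frame"]); print(n,c["K"],c["R"],c["t"])
s=bot.state();print(s["time"],s["tool_pos"],s["tool_rot"],s["gripper_width"])
c=vision.camera("wrist");print(c["K"],c["hand_eye"])
E
```

```text
pics
top [[604.37720316   0.         315.04319236]
 [  0.         604.37720316 232.69616714]
 [  0.           0.           1.        ]] [[-0.00416665 -0.99991912  0.01201675]
 [-0.99521163  0.00297292 -0.09769834]
 [ 0.09765472 -0.01236629 -0.99514352]] [-0.00476007  0.5387495   1.56249206]
side [[489.81429614   0.         319.13444871]
 [  0.         489.81429614 236.49477527]
 [  0.           0.           1.        ]] [[-0.986289   -0.16499407 -0.0033115 ]
 [-0.11521986  0.70284102 -0.70195362]
 [ 0.11814564 -0.69194758 -0.71221496]] [0.50682199 0.10681541 1.25901954]
0.1 [ 0.1834369  -0.54441082  0.20410825] [[ 9.47718576e-01  3.19107285e-01 -2.01880863e-04]
 [ 3.19107211e-01 -9.47717386e-01  1.53103154e-03]
 [ 2.97237315e-04 -1.51540867e-03 -9.99998808e-01]] 0.08842866623704305
[[390.86338065   0.         322.36882307]
 [  0.         390.86338065 239.45853006]
 [  0.           0.           1.        ]] [[ 1.40529844e-04 -9.57547637e-01 -2.88275047e-01  7.40528003e-02]
 [ 9.99999986e-01  1.08730903e-04  1.26319716e-04  2.63941366e-04]
 [-8.96127391e-05 -2.88275061e-01  9.57547639e-01 -1.80144963e-01]
 [ 0.00000000e+00  0.00000000e+00  0.00000000e+00  1.00000000e+00]]
```

View pics/top0.png

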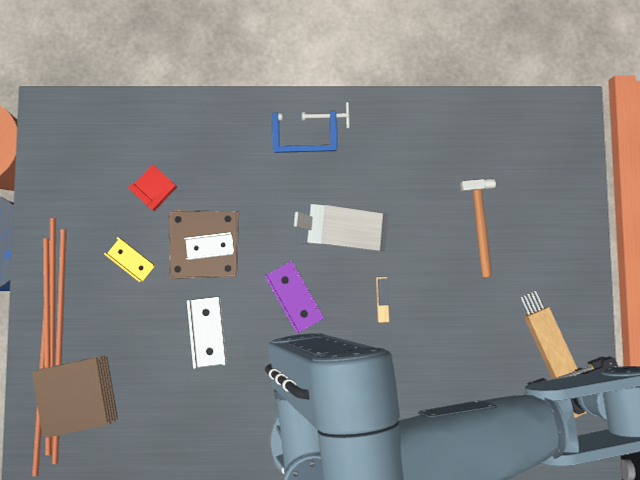

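View pics/side0.png

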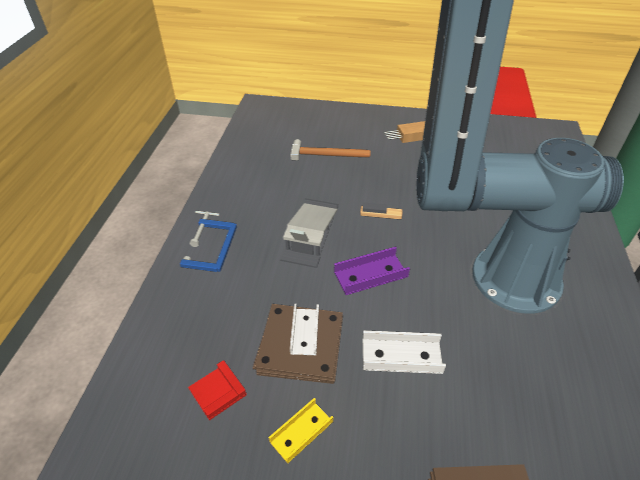

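The top view shows the white bracket on the stack at about (209,245). The ramp spans (295–383, 205–250), with the back rest on the left and downhill to the right (−y). I'll crop for detail.

```bash
cat > h.py <<'E'
import numpy as np,cv2
from station import bot,vision
def ray(c,u,v,z,st=None):
    d=np.linalg.inv(c["K"])@[u,v,1]
    if "R" in c: o=-c["R"].T@c["t"]; d=c["R"].T@d
    else:
        H=c["hand_eye"];R=st["tool_rot"];o=R@H[:3,3]+st["tool_pos"];d=R@H[:3,:3]@d
    return o+d*(z-o[2])/d[2]
def proj(c,X,st=None):
    X=np.atleast_2d(X)
    if "R" in c: p=X@c["R"].T+c["t"]
    else:
        H=c["hand_eye"];p=((X-st["tool_pos"])@st["tool_rot"]-H[:3,3])@H[:3,:3]
    p=p@c["K"].T; return p[:,:2]/p[:,2:]
E
python3 - <<'E'
import cv2,numpy as np
t=cv2.imread("pics/top0.png");s=cv2.imread("pics/side0.png")
a=cv2.resize(t[190:290,160:400],None,fx=3.3,fy=3.0,interpolation=3)
a=cv2.resize(t[195:285,160:400],(800,300),interpolation=3)
b=cv2.resize(s[190:390,240:360],None,fx=2.5,fy=2.5,interpolation=3)[:,:300]
c=cv2.resize(s[190:270,270:350],(300,300),interpolation=3);d=cv2.resize(s[295:390,250:350],(316,300),interpolation=3)
e=np.zeros((300,800,3),np.uint8);e[:,:300]=c;e[:,320:636]=d
cv2.imwrite("pics/crop1.png",np.vstack([a,e]))
E
```

```text
(no output)
```

View pics/crop1.png

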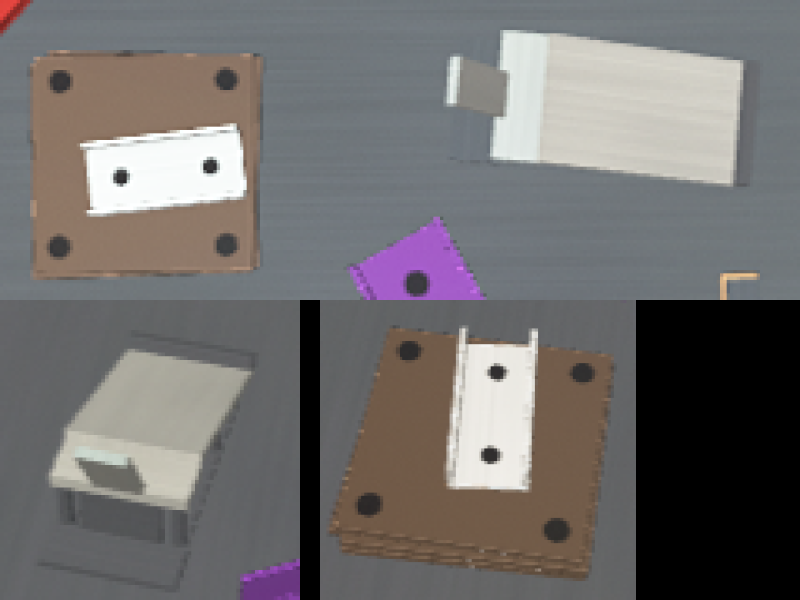

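The crop shows the rest at x 447–507, the groove as a light strip at 492–545, and the ramp from there to about 740. In it the bracket's corners are (82,146), (236,126), (245,195) and (90,214). I'll fit poses to these.

```bash
cat > fit.py <<'E'
from h import *
from scipy.optimize import least_squares
c=vision.camera("top")
f=lambda p:np.array(p)/np.array([800/240,300/90])+[160,195]
M=np.array([[.030,.05,.066],[.030,-.05,.066],[.185,.05,.0096],[.185,-.05,.0096],[0,.018,.057],[0,-.018,.057]])
P=f([[547,36],[541,162],[743,61],[733,186],[507,72],[502,117]])
def w(q,M): 
    co,si=np.cos(q[2]),np.sin(q[2]);return np.c_[q[0]+co*M[:,0]-si*M[:,1],q[1]+si*M[:,0]+co*M[:,1],M[:,2]]
r=least_squares(lambda q:(proj(c,w(q,M))-P).ravel(),[.6,0,-1.6]);print("groove",r.x,"\n",r.fun.reshape(-1,2).round(2)*3.33)
B=np.array([[-.06,.028,.056],[.06,.028,.056],[.06,-.028,.056],[-.06,-.028,.056]])
PB=f([[82,146],[236,126],[245,195],[90,214]])
b=least_squares(lambda q:(proj(c,w(q,B))-PB).ravel(),[.6,0.2,-1.6]);print("br",b.x,"\n",b.fun.reshape(-1,2).round(2)*3.33)
E
python3 fit.py
```

```text
groove [ 0.55893112  0.00219994 -1.661469  ] 
 [[ 3.0969 -2.1312]
 [-1.9647  0.4329]
 [-2.0646 -0.1332]
 [-1.5651 -0.9657]
 [ 0.7326  0.8991]
 [ 1.665   1.8981]]
br [ 0.50216769  0.26625569 -1.44542756] 
 [[-0.2331 -1.7982]
 [ 0.5661 -1.5984]
 [ 0.      1.1655]
 [-0.333   2.1978]]
```

```bash
python3 -m handwheel '[{"offset":[0.32,0.86,0.1],"turn":0.436},{"offset":[0.32,0.86,0.1],"turn":0.436},{"offset":[0.32,0.86,0.1],"turn":0.436},{"offset":[0.32,0.86,0.1],"turn":0.436},{"offset":[0.32,0.86,0.1],"turn":0.436},{"offset":[0.32,0.86,0.1],"turn":0.436},{"offset":[0.32,0.86,0.1],"turn":0.436},{"offset":[0.32,0.86,0.1],"turn":0.436},{"offset":[0.32,0.86,0.1],"turn":0.436},{"offset":[0.32,0.86,0.1],"turn":0.436},{"offset":[0.32,0.86,0.1],"turn":0.436},{"offset":[0.32,0.86,0.1],"turn":0.436}]' 1
```

```text
time: 1.2
tool_pos: [0.3451, -0.1088, 0.2553]
tool_rot: [[-0.137, 0.991, 0.002], [0.991, 0.137, 0.001], [0.001, 0.002, -1.0]]
ft_force: [0.2, -0.7, 0.7]
gripper_width: 0.0882
```

```bash
python3 -m handwheel '[{"offset":[0.304,0.838,0]},{"offset":[0.304,0.838,0]},{"offset":[0.304,0.838,0]},{"offset":[0.304,0.838,0]},{"offset":[0.304,0.838,0]},{"offset":[0.304,0.838,0]},{"offset":[0.304,0.838,-0.1]},{"offset":[0.304,0.838,-0.19]},{"offset":[0.304,0.838,-0.19]},{"offset":[0.304,0.838,-0.19]},{"offset":[0.304,0.838,-0.19]},{"offset":[0.304,0.838,-0.19]}]' || python3 -m handwheel '[{"offset":[0.304,0.838,0],"turn":0}]'
python3 - <<'E'
from h import *
s=bot.state();c=vision.camera("wrist");cv2.imwrite("pics/w1.png",c["frame"])
print(s["tool_pos"])
# predicted bracket corners
q=[0.50216769,0.26625569,-1.44542756];co,si=np.cos(q[2]),np.sin(q[2])
for x,y in((-.06,.028),(.06,.028),(.06,-.028),(-.06,-.028)):
    print(proj(c,[q[0]+co*x-si*y,q[1]+si*x+co*y,.056],s))
E
```

```text
time: 1.28
tool_pos: [0.3575, -0.0777, 0.255]
tool_rot: [[-0.134, 0.991, 0.002], [0.991, 0.134, -0.002], [-0.003, 0.002, -1.0]]
ft_force: [1.0, -1.3, 0.5]
gripper_width: 0.0883
[ 0.35752257 -0.07767505  0.25498228]
[[ 633.42756635 -336.90919008]]
[[ 596.81588323 -126.3248039 ]]
[[ 526.11268766 -127.23809774]]
[[ 553.72690779 -338.1627821 ]]$[0]: bad value
```

View pics/w1.png

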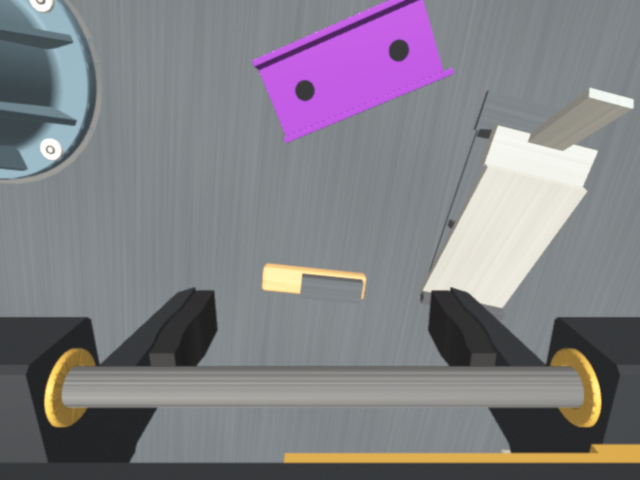

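"turn" is required, so only one row ran; the wrist view shows the stand at the upper right. Moving on to the bracket.

```bash
python3 -m handwheel '[{"offset":[0.278,0.776,0],"turn":0},{"offset":[0.278,0.776,0],"turn":0},{"offset":[0.278,0.776,0],"turn":0},{"offset":[0.278,0.776,0],"turn":0},{"offset":[0.278,0.776,0],"turn":0},{"offset":[0.278,0.776,0],"turn":0},{"offset":[0.278,0.776,0],"turn":0},{"offset":[0.278,0.776,-0.1],"turn":-0.003},{"offset":[0.278,0.776,-0.19],"turn":-0.003},{"offset":[0.278,0.776,-0.19],"turn":-0.003},{"offset":[0.278,0.776,-0.19],"turn":-0.003},{"offset":[0.278,0.776,-0.19],"turn":-0.003}]'
python3 - <<'E'
from h import *
s=bot.state();c=vision.camera("wrist");cv2.imwrite("pics/w2.png",c["frame"])
print(s["tool_pos"])
q=[0.50216769,0.26625569,-1.44542756];co,si=np.cos(q[2]),np.sin(q[2])
for x,y in((-.06,.028),(.06,.028),(.06,-.028),(-.06,-.028)):
    print(proj(c,[q[0]+co*x-si*y,q[1]+si*x+co*y,.056],s))
E
```

```text
time: 2.33
tool_pos: [0.4958, 0.321, 0.1521]
tool_rot: [[-0.134, 0.991, -0.006], [0.991, 0.134, 0.001], [0.002, -0.006, -1.0]]
ft_force: [-0.5, -0.3, 0.0]
gripper_width: 0.0884
[0.49582835 0.32095577 0.1521424 ]
[[361.31189384 221.65731211]]
[[355.73209353 364.44799632]]
[[287.12392621 363.6898578 ]]
[[284.40766914 220.86504797]]
```

View pics/w2.png

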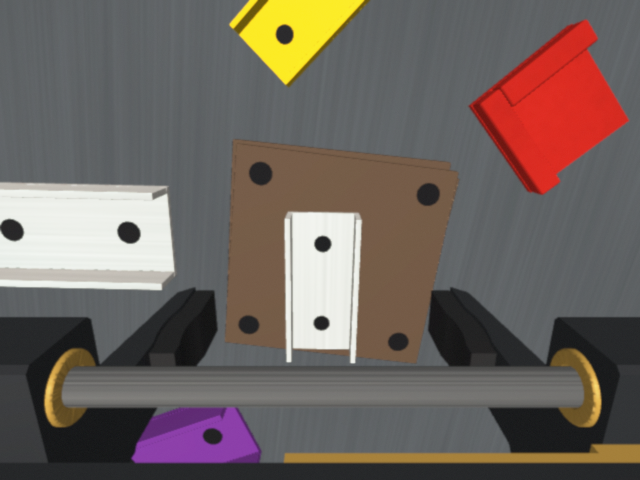

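Bracket corners are at (285,212), (361,213), (289,361) and (352,361), about 5 mm further uphill than predicted and well centred. Descend and grip about 16 mm from the uphill end.

```bash
python3 -m handwheel '[{"offset":[0,-0.012,-0.1],"turn":0},{"offset":[0,-0.012,-0.17],"turn":0},{"offset":[0,-0.012,-0.21],"turn":0},{"offset":[0,-0.012,-0.226],"turn":0},{"offset":[0,-0.012,-0.226],"turn":0},{"offset":[0,-0.012,-0.226],"turn":0}]'
python3 -m handwheel '[{"offset":[0,0,0],"turn":0},{"offset":[0,0,0],"turn":0},{"offset":[0,0,0],"turn":0},{"offset":[0,0,0],"turn":0},{"offset":[0,0,0],"turn":0},{"offset":[0,0,0],"turn":0},{"offset":[0,0,0],"turn":0},{"offset":[0,0,0],"turn":0},{"offset":[0,0,0],"turn":0},{"offset":[0,0,0],"turn":0}]' -1
```

```text
time: 2.88
tool_pos: [0.498, 0.3132, 0.044]
tool_rot: [[-0.133, 0.991, -0.001], [0.991, 0.133, 0.002], [0.002, -0.001, -1.0]]
ft_force: [-0.4, 0.6, -0.1]
gripper_width: 0.088
time: 3.72
tool_pos: [0.4979, 0.3132, 0.0439]
tool_rot: [[-0.133, 0.991, -0.001], [0.991, 0.133, 0.002], [0.002, -0.001, -1.0]]
ft_force: [-0.1, -0.2, -0.2]
gripper_width: 0.0236
```

Run:
```python
from h import *
s=bot.state();c=vision.camera("wrist");d=vision.camera("side")
print(s["gripper_width"])
a=cv2.resize(c["frame"],(400,300));b=cv2.resize(d["frame"][270:420,220:420],(400,300))
cv2.imwrite("pics/w3.png",np.hstack([a,b]))
```

```text
0.023567863751991144
```

View pics/w3.png

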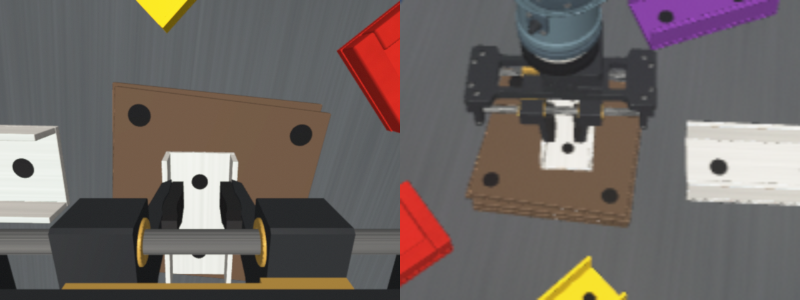

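The fingers read 23.6 mm, yet the bracket is 56 mm wide and looks undisturbed in the wrist view. I need a closer look.

Run:
```python
from h import *
s=bot.state();c=vision.camera("wrist");d=vision.camera("side");t=vision.camera("top")
print(s["gripper_width"],s["tool_pos"],s["ft_force"])
a=cv2.resize(c["frame"][230:480,150:500],(560,400),interpolation=3)
b=cv2.resize(d["frame"][290:390,250:350],(400,400),interpolation=3)[:,:240]
b=cv2.resize(d["frame"][290:350,270:330],(240,240),interpolation=3); e=np.zeros((400,240,3),np.uint8);e[:240]=b
cv2.imwrite("pics/w4.png",np.hstack([a,e]))
```

```text
0.01530865119651852 [0.49789984 0.31321626 0.04391509] [ 0.25828426 -0.60027257 -0.14971016]
```

View pics/w4.png

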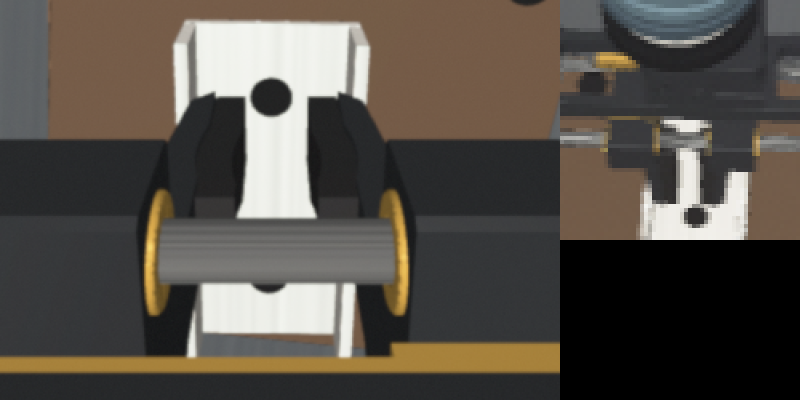

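The fingers are still closing (15 mm) and pass above the flange edges, so my height is off. I'll triangulate features from the wrist and top views.

Run:
```python
from h import *
from scipy.optimize import least_squares
t=vision.camera("top");c=vision.camera("wrist");s=bot.state()
R2=np.array([[-0.134,0.991,-0.006],[0.991,0.134,0.001],[0.002,-0.006,-1.0]])
s2=dict(tool_pos=np.array([0.49582835,0.32095577,0.1521424]),tool_rot=R2)
def tri(w2,w4,tp):
    def f(X):
        r=[]
        if w2 is not None:r+=list(proj(c,X,s2)[0]-w2)
        if w4 is not None:r+=list(proj(c,X,s)[0]-w4)
        if tp is not None:r+=list(3*(proj(t,X)[0]-tp))
        return np.array(r)
    q=least_squares(f,[.5,.3,.05]);return q.x.round(4),q.fun.round(1)
g=lambda x,y:np.array([160+x/3.333,195+y/3.333])
print("holeU all",tri([322,243],[319,291],g(120,177)),"wrist only",tri([322,243],[319,291],None),"w2+top",tri([322,243],None,g(120,177)),"w4+top",tri(None,[319,291],g(120,177)))
print("holeL w2+top",tri([321,323],None,g(210,166)))
print("corner L",tri([285,212],[259,256],None),tri([285,212],None,g(82,146)),tri(None,[259,256],g(82,146)))
print("corner R",tri([361,213],[380,256],None),tri([361,213],None,g(90,214)))
# stack corner
print(s["gripper_width"],s["time"])
print("TCP",proj(c,s["tool_pos"],s))
```

```text
holeU all (array([0.4973, 0.3031, 0.0373]), array([ 0.5,  0.6,  0.4, -0.2, -0.2,  1.2])) wrist only (array([0.4969, 0.3048, 0.0415]), array([ 0.2,  0. , -0.1, -0. ])) w2+top (array([0.4976, 0.3031, 0.0363]), array([ 0.8,  0.2, -0.1,  0.9])) w4+top (array([0.4975, 0.3029, 0.0373]), array([ 0.6,  0.1, -0. ,  1. ]))
holeL w2+top (array([0.5061, 0.2331, 0.0366]), array([ 0.7,  0.1, -0. ,  0.7]))
corner L (array([0.4696, 0.3343, 0.0813]), array([ 1.8,  1.1, -1. , -0.7])) (array([0.4882, 0.3295, 0.0713]), array([29.3,  8.1, -4.9, 37. ])) (array([0.4785, 0.3319, 0.0807]), array([ 21.4,   7.5, -10.1,  47.8]))
corner R (array([0.5174, 0.3395, 0.0779]), array([-1.6,  0.9,  1. , -0.5])) (array([0.5002, 0.3289, 0.0137]), array([-30.8,  -6.9,   2.4, -33.3]))
0.0005238194788326432 4.0667
TCP [[323.13155683 277.85702417]]
```

The hole triangulation gives z≈36–37 mm, so the web is where expected. The fingertips in the image sit at a depth of about 0.16 m rather than 0.19 m. So the real fingertips are roughly 30–35 mm above the reported TCP, and they closed above the flanges. I'll open, then descend in small steps watching force.

```bash
python3 -m handwheel '[{"offset":[0,0,0],"turn":0},{"offset":[0,0,0],"turn":0},{"offset":[0,0,0],"turn":0},{"offset":[0,0,0],"turn":0},{"offset":[0,0,0],"turn":0},{"offset":[0,0,0],"turn":0},{"offset":[0,0,0],"turn":0},{"offset":[0,0,0],"turn":0},{"offset":[0,0,0],"turn":0},{"offset":[0,0,0],"turn":0},{"offset":[0,0,0],"turn":0},{"offset":[-0.002,-0.002,-0.02],"turn":0}]' 0.75
python3 -m handwheel '[{"offset":[-0.001,-0.002,-0.02],"turn":0},{"offset":[-0.001,-0.002,-0.035],"turn":0},{"offset":[-0.001,-0.002,-0.045],"turn":0},{"offset":[-0.001,-0.002,-0.05],"turn":0},{"offset":[-0.001,-0.002,-0.05],"turn":0}]'
```

```text
time: 5.07
tool_pos: [0.4987, 0.3129, 0.0356]
tool_rot: [[-0.133, 0.991, 0.003], [0.991, 0.133, 0.003], [0.003, 0.003, -1.0]]
ft_force: [0.1, -0.3, -0.3]
gripper_width: 0.0769
time: 5.48
tool_pos: [0.4975, 0.3117, 0.0094]
tool_rot: [[-0.133, 0.991, 0.001], [0.991, 0.133, 0.003], [0.003, 0.001, -1.0]]
ft_force: [0.2, 0.4, 0.3]
gripper_width: 0.0771
```

Reported z is 9 mm with no contact, below the stack top at 32 mm, so the tip offset is confirmed. Close here.

```bash
python3 -m handwheel '[{"offset":[-0.002,0,-0.006],"turn":0},{"offset":[-0.002,0,-0.006],"turn":0},{"offset":[-0.002,0,-0.006],"turn":0},{"offset":[-0.002,0,-0.006],"turn":0},{"offset":[-0.002,0,-0.006],"turn":0},{"offset":[-0.002,0,-0.006],"turn":0}]' -1
```

```text
time: 5.98
tool_pos: [0.4965, 0.3117, 0.0066]
tool_rot: [[-0.133, 0.991, 0.001], [0.991, 0.133, 0.003], [0.003, 0.001, -1.0]]
ft_force: [-0.7, 0.3, 0.1]
gripper_width: 0.0556
```

Gripped at 55.6 mm. Lift and check how it hangs.

```bash
python3 -m handwheel '[{"offset":[0,0,0.02],"turn":0},{"offset":[0,0,0.06],"turn":0},{"offset":[0,0,0.12],"turn":0},{"offset":[0,0,0.19],"turn":0},{"offset":[0,0,0.26],"turn":0},{"offset":[0,0,0.33],"turn":0},{"offset":[0,0,0.4],"turn":0},{"offset":[0,0,0.44],"turn":0},{"offset":[0,0,0.44],"turn":0},{"offset":[0,0,0.44],"turn":0},{"offset":[0,0,0.44],"turn":0}]'
python3 - <<'E'
from h import *
s=bot.state();c=vision.camera("wrist");d=vision.camera("side");print(s["gripper_width"],s["ft_force"],s["wrist_torque"])
a=cv2.resize(c["frame"],(400,300));b=cv2.resize(d["frame"][150:390,200:520],(400,300),interpolation=3)
cv2.imwrite("pics/w5.png",np.hstack([a,b]))
E
```

```text
time: 6.9
tool_pos: [0.4951, 0.3112, 0.2243]
tool_rot: [[-0.133, 0.991, -0.003], [0.991, 0.133, 0.002], [0.002, -0.002, -1.0]]
ft_force: [-0.2, -0.2, -4.2]
gripper_width: 0.0557
0.05568432164850545 [-0.15035634 -0.2303184  -4.23251429] [ 0.15926074 -0.0911709  -0.01959845]
```

View pics/w5.png

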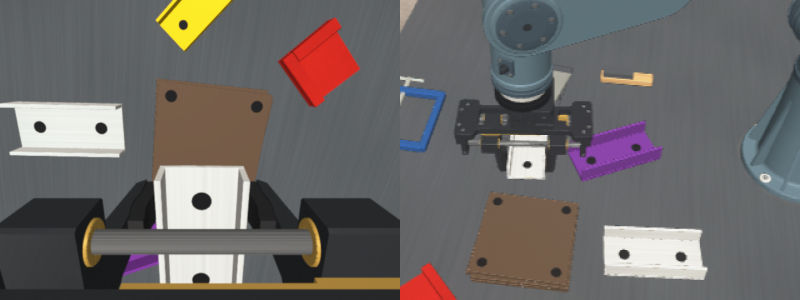

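The bracket is held level (friction stops it swinging), with a weight reading of 4.2 N. I'll pivot it in the grip in two steps:
1. Press it onto the ramp, which gives 20° of tilt.
2. Arc it up with its lower end hooked at the stop bar.

First, move above the ramp.

```bash
python3 -m handwheel '[{"offset":[0.116,-0.742,0],"turn":-0.071},{"offset":[0.116,-0.742,0],"turn":-0.071},{"offset":[0.116,-0.742,0],"turn":-0.071},{"offset":[0.116,-0.742,0],"turn":-0.071},{"offset":[0.116,-0.742,0],"turn":-0.071},{"offset":[0.116,-0.742,0],"turn":-0.071},{"offset":[0.116,-0.742,0],"turn":-0.071},{"offset":[0.116,-0.742,0],"turn":-0.071},{"offset":[0.116,-0.742,0],"turn":-0.071},{"offset":[0.116,-0.742,0],"turn":-0.071},{"offset":[0.116,-0.742,0],"turn":-0.071},{"offset":[0.116,-0.742,0],"turn":-0.071}]'
python3 - <<'E'
from h import *
s=bot.state();c=vision.camera("wrist");print(s["wrist_torque"],s["ft_force"])
g=np.array([.5589,.0022,.057]);d=np.array([-.0905,-.9959,0]);y=np.array([.9959,-.0905,0]);z=np.array([0,0,1.])
im=c["frame"].copy()
for X in([0,.018,0],[0,-.018,0],[-.0375,.018,.065],[-.0375,-.018,.065],[.03,.05,.009],[.03,-.05,.009],[.185,.05,-.0474],[.185,-.05,-.0474]):
    p=proj(c,g+X[0]*d+X[1]*y+X[2]*z,s)[0]; print(X,p.round())
    if abs(p).max()<2000: cv2.circle(im,tuple(int(v) for v in p),4,(0,0,255),1)
cv2.imwrite("pics/w6.png",im)
E
```

```text
time: 8.0
tool_pos: [0.5519, -0.0597, 0.2217]
tool_rot: [[0.091, 0.996, -0.007], [0.996, -0.091, 0.004], [0.003, -0.007, -1.0]]
ft_force: [-0.7, 0.4, -5.1]
gripper_width: 0.0558
[ 0.14811859 -0.09555107  0.00625599] [-0.6510593   0.39887568 -5.0788962 ]
[0, 0.018, 0] [347. 137.]
[0, -0.018, 0] [305. 137.]
[-0.0375, 0.018, 0.065] [353.  82.]
[-0.0375, -0.018, 0.065] [299.  82.]
[0.03, 0.05, 0.009] [384. 173.]
[0.03, -0.05, 0.009] [267. 173.]
[0.185, 0.05, -0.0474] [370. 308.]
[0.185, -0.05, -0.0474] [280. 308.]
```

View pics/w6.png

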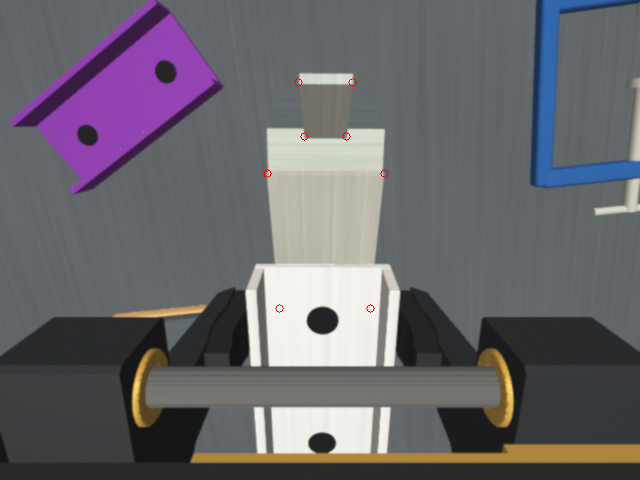

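The stand model projects to within 1–2 px on the picture: rest base (305–347,137), ramp top (267–384,173). The bracket is level and centred. Lower onto the ramp.

```bash
python3 -m handwheel '[{"offset":[0.003,0,-0.08],"turn":0},{"offset":[0.003,0,-0.16],"turn":0},{"offset":[0.003,0,-0.24],"turn":0},{"offset":[0.003,0,-0.31],"turn":0},{"offset":[0.003,0,-0.345],"turn":0},{"offset":[0.003,0,-0.36],"turn":0},{"offset":[0.003,0,-0.365],"turn":0}]'
python3 -m handwheel '[{"offset":[0,0,-0.004],"turn":0},{"offset":[0,0,-0.008],"turn":0},{"offset":[0,0,-0.012],"turn":0},{"offset":[0,0,-0.016],"turn":0},{"offset":[0,0,-0.016],"turn":0}]'
```

```text
time: 8.63
tool_pos: [0.5522, -0.057, 0.0379]
tool_rot: [[0.087, 0.996, -0.01], [0.996, -0.087, 0.005], [0.004, -0.01, -1.0]]
ft_force: [0.9, 0.0, -4.0]
gripper_width: 0.0557
time: 9.05
tool_pos: [0.5533, -0.0584, 0.0317]
tool_rot: [[0.087, 0.996, -0.007], [0.996, -0.087, 0.002], [0.002, -0.007, -1.0]]
ft_force: [-3.8, -3.3, 0.5]
gripper_width: 0.0558
```

```bash
python3 -m handwheel '[{"offset":[0,0,-0.004],"turn":0},{"offset":[0,0,-0.006],"turn":0},{"offset":[0,0,-0.008],"turn":0},{"offset":[0,0,-0.008],"turn":0}]'; python3 -c "
from station import bot;s=bot.state();print(s['wrist_torque'],s['ft_force'])"
```

```text
time: 9.38
tool_pos: [0.5546, -0.0597, 0.0301]
tool_rot: [[0.087, 0.996, -0.005], [0.996, -0.087, -0.0], [-0.0, -0.005, -1.0]]
ft_force: [-8.1, -3.5, 10.9]
gripper_width: 0.0557
[-0.37393003  0.80121309 -0.03869532] [-8.08267139 -3.4543136  10.91428535]
```

Flat contact on the ramp at the predicted height (0.030). Slide downhill to the stop bar.

```bash
python3 -m handwheel '[{"offset":[-0.003,-0.006,0.002],"turn":0},{"offset":[-0.004,-0.02,-0.003],"turn":0},{"offset":[-0.005,-0.04,-0.01],"turn":0},{"offset":[-0.007,-0.055,-0.015],"turn":0},{"offset":[-0.008,-0.064,-0.019],"turn":0},{"offset":[-0.008,-0.068,-0.02],"turn":0},{"offset":[-0.008,-0.068,-0.02],"turn":0}]'; python3 -c "
from station import bot;s=bot.state();print(s['wrist_torque'],s['ft_force'])"
```

```text
time: 9.97
tool_pos: [0.5506, -0.0917, 0.0199]
tool_rot: [[0.089, 0.996, -0.005], [0.996, -0.089, 0.005], [0.004, -0.005, -1.0]]
ft_force: [0.2, 10.6, 3.5]
gripper_width: 0.0558
[ 1.71005045  0.10811472 -0.34569278] [ 0.23005342 10.60800674  3.50748107]
```

Stop contact (10 N). Now arc up about the hooked lower end.

```bash
python3 -m handwheel '[{"offset":[-0.001,-0.009,0.016],"turn":0},{"offset":[-0.002,-0.02,0.031],"turn":0},{"offset":[-0.003,-0.032,0.044],"turn":0},{"offset":[-0.004,-0.045,0.057],"turn":0},{"offset":[-0.005,-0.06,0.069],"turn":0},{"offset":[-0.005,-0.06,0.069],"turn":0}]'; python3 -c "
from station import bot;s=bot.state();print(s['wrist_torque'],s['ft_force'])"
```

```text
time: 10.47
tool_pos: [0.5486, -0.1221, 0.0558]
tool_rot: [[0.09, 0.996, -0.004], [0.996, -0.09, 0.006], [0.006, -0.004, -1.0]]
ft_force: [0.7, 6.8, 1.9]
gripper_width: 0.0558
[ 1.2183673  -0.14346708  0.04117321] [0.7227639  6.76759166 1.91806207]
```

```bash
python3 -m handwheel '[{"offset":[-0.001,-0.015,0.01],"turn":0},{"offset":[-0.003,-0.031,0.019],"turn":0},{"offset":[-0.004,-0.048,0.026],"turn":0},{"offset":[-0.006,-0.065,0.032],"turn":0},{"offset":[-0.007,-0.074,0.034],"turn":0},{"offset":[-0.007,-0.074,0.034],"turn":0}]'
python3 - <<'E'
from h import *
s=bot.state();c=vision.camera("wrist");d=vision.camera("side");t=vision.camera("top");print(s['wrist_torque'],s['ft_force'])
cv2.imwrite("pics/side7.png",d["frame"])
a=cv2.resize(c["frame"],(400,300))
b=cv2.resize(d["frame"][150:300,230:430],(400,300),interpolation=3)
cv2.imwrite("pics/w7.png",np.hstack([a,b]))
E
```

```text
time: 10.97
tool_pos: [0.5455, -0.16, 0.0745]
tool_rot: [[0.091, 0.996, -0.003], [0.996, -0.091, 0.007], [0.007, -0.003, -1.0]]
ft_force: [-3.3, 5.6, 7.5]
gripper_width: 0.0555
[ 1.01292384  0.43120658 -0.04525936] [-3.3226156   5.59766156  7.47142028]
```

View pics/w7.png

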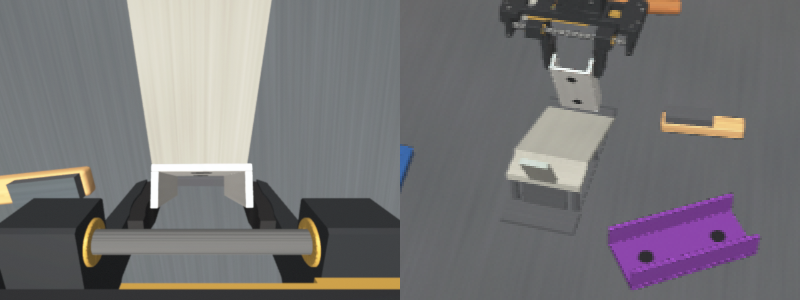

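The bracket stands steeply in the grip, back facing uphill, about 69° by the arc. Lift and carry it to above the groove.

```bash
python3 -m handwheel '[{"offset":[0,0.01,0.05],"turn":0},{"offset":[0,0.01,0.11],"turn":0},{"offset":[0.005,0.05,0.145],"turn":0},{"offset":[0.011,0.12,0.145],"turn":0},{"offset":[0.018,0.19,0.145],"turn":0},{"offset":[0.025,0.26,0.145],"turn":0},{"offset":[0.03,0.33,0.145],"turn":0},{"offset":[0.032,0.352,0.145],"turn":0},{"offset":[0.032,0.358,0.145],"turn":0},{"offset":[0.032,0.358,0.145],"turn":0},{"offset":[0.032,0.358,0.145],"turn":0}]'
python3 - <<'E'
from h import *
s=bot.state();r=s["tool_pos"]-[.5589,.0022,.0156];print("x",r@[-.0905,-.9959,0],"y",r@[.9959,-.0905,0],"z",r[2],s['wrist_torque'],s['ft_force'])
c=vision.camera("side");cv2.imwrite("pics/side8.png",c["frame"])
E
```

```text
time: 12.03
tool_pos: [0.5615, 0.0182, 0.1466]
tool_rot: [[0.091, 0.996, -0.003], [0.996, -0.091, 0.006], [0.005, -0.004, -1.0]]
ft_force: [-0.3, -0.4, -4.6]
gripper_width: 0.0552
x -0.01615561413750552 y 0.0011524237571512055 z 0.13099546170438378 [-0.03351718 -0.1147792   0.02150363] [-0.28954149 -0.41620884 -4.63604163]
```

```bash
python3 -m handwheel '[{"offset":[0,0.004,-0.02],"turn":0},{"offset":[0,0.006,-0.034],"turn":0},{"offset":[0,0.006,-0.04],"turn":0},{"offset":[0,0.006,-0.044],"turn":0},{"offset":[0,0.006,-0.048],"turn":0},{"offset":[0,0.006,-0.048],"turn":0}]'
python3 - <<'E'
from h import *
s=bot.state();r=s["tool_pos"]-[.5589,.0022,.0156];print("x",r@[-.0905,-.9959,0],"y",r@[.9959,-.0905,0],"z",r[2],s['wrist_torque'],s['ft_force'])
E
```

```text
time: 12.58
tool_pos: [0.5613, 0.0208, 0.1221]
tool_rot: [[0.092, 0.996, -0.004], [0.996, -0.092, 0.006], [0.006, -0.004, -1.0]]
ft_force: [0.5, 0.2, -4.1]
gripper_width: 0.0556
x -0.01872371209499221 y 0.00070679181347272 z 0.10650321122315529 [-0.06368786 -0.08678937  0.03328477] [ 0.50092623  0.23963972 -4.0583267 ]
```

```bash
python3 -m handwheel '[{"offset":[0,0,-0.004],"turn":0},{"offset":[0,0,-0.008],"turn":0},{"offset":[0,0,-0.01],"turn":0},{"offset":[0,0,-0.01],"turn":0}]'
python3 - <<'E'
from h import *
s=bot.state();r=s["tool_pos"]-[.5589,.0022,.0156];print("x",r@[-.0905,-.9959,0],"y",r@[.9959,-.0905,0],"z",r[2],s['wrist_torque'],s['ft_force'])
E
```

```text
time: 12.92
tool_pos: [0.5611, 0.0209, 0.1168]
tool_rot: [[0.092, 0.996, -0.004], [0.996, -0.092, 0.006], [0.006, -0.005, -1.0]]
ft_force: [-0.3, -0.7, -3.5]
gripper_width: 0.0556
x -0.01882558220379086 y 0.0005214519077414684 z 0.10123062687364154 [ 0.00954575 -0.07333695 -0.01566813] [-0.3186784  -0.65240908 -3.45760204]
```

```bash
python3 -m handwheel '[{"offset":[0,0,-0.004],"turn":0},{"offset":[0,0,-0.008],"turn":0},{"offset":[0,0,-0.01],"turn":0},{"offset":[0,0,-0.01],"turn":0}]'
python3 - <<'E'
from h import *
s=bot.state();r=s["tool_pos"]-[.5589,.0022,.0156];print("x",r@[-.0905,-.9959,0],"y",r@[.9959,-.0905,0],"z",r[2],s['wrist_torque'],s['ft_force'])
c=vision.camera("side");t=vision.camera("top");w=vision.camera("wrist")
a=cv2.resize(c["frame"][180:280,260:360],(400,400),interpolation=3);b=cv2.resize(t["frame"][180:260,270:350],(400,400),interpolation=3)
cv2.imwrite("pics/w9.png",np.hstack([a,b]))
E
```

```text
time: 13.25
tool_pos: [0.5618, 0.0215, 0.1142]
tool_rot: [[0.092, 0.996, -0.003], [0.996, -0.092, 0.007], [0.006, -0.003, -1.0]]
ft_force: [-5.2, 3.2, 10.9]
gripper_width: 0.0554
x -0.019468223924801496 y 0.001148387353935302 z 0.09858445616607818 [ 0.4018131   1.11808546 -0.1215119 ] [-5.22197433  3.15243898 10.88333421]
```

Floor contact. Now push the grip uphill to lay the bracket against the rest.

```bash
python3 -m handwheel '[{"offset":[0.001,0.008,0.004],"turn":0},{"offset":[0.001,0.016,0.003],"turn":0},{"offset":[0.002,0.024,0.001],"turn":0},{"offset":[0.003,0.03,0],"turn":0},{"offset":[0.003,0.03,0],"turn":0}]'
python3 - <<'E'
from h import *
s=bot.state();r=s["tool_pos"]-[.5589,.0022,.0156];print("x",r@[-.0905,-.9959,0],"y",r@[.9959,-.0905,0],"z",r[2],s['wrist_torque'],s['ft_force'])
E
```

```text
time: 13.82
tool_pos: [0.5636, 0.036, 0.1146]
tool_rot: [[0.091, 0.996, -0.002], [0.996, -0.091, 0.005], [0.004, -0.003, -1.0]]
ft_force: [-1.7, -3.6, 2.6]
gripper_width: 0.0556
x -0.034033727768128054 y 0.0015877418033528206 z 0.09899165349807 [-0.90056763  0.3032401  -0.06156395] [-1.73448949 -3.60719778  2.57662663]
```

```bash
python3 -m handwheel '[{"offset":[0,0.005,-0.002],"turn":0},{"offset":[0.001,0.009,-0.004],"turn":0},{"offset":[0.001,0.009,-0.004],"turn":0}]'
python3 - <<'E'
from h import *
s=bot.state();r=s["tool_pos"]-[.5589,.0022,.0156];print("x",r@[-.0905,-.9959,0],"y",r@[.9959,-.0905,0],"z",r[2],s['wrist_torque'],s['ft_force'])
c=vision.camera("side");t=vision.camera("top")
g=np.array([.5589,.0022,.057]);d=np.array([-.0905,-.9959,0]);y=np.array([.9959,-.0905,0]);z=np.array([0,0,1.])
def draw(c,im):
    for X in [(a*.866-u*.5,yy,a*.5+u*.866) for u in(0,.12) for a in(0,.024) for yy in(-.028,.028)]:
        p=proj(c,g+X[0]*d+X[1]*y+X[2]*z)[0];cv2.circle(im,tuple(int(round(v*8)) for v in p),6,(0,0,255),1,cv2.LINE_AA,3) if 0 else cv2.circle(im,tuple(int(round(v)) for v in p),0,(0,0,255),-1)
    return im
a=cv2.resize(draw(c,c["frame"].copy())[180:280,260:360],(400,400),interpolation=0);b=cv2.resize(draw(t,t["frame"].copy())[180:260,270:350],(400,400),interpolation=0)
cv2.imwrite("pics/w10.png",np.hstack([a,b]))
E
```

```text
time: 14.07
tool_pos: [0.5644, 0.0391, 0.1136]
tool_rot: [[0.091, 0.996, -0.002], [0.996, -0.091, 0.002], [0.001, -0.002, -1.0]]
ft_force: [-3.8, -6.6, 7.7]
gripper_width: 0.0556
x -0.03728618172168213 y 0.0021816904661343976 z 0.09798923925777978 [-1.38047791  0.67508994 -0.0196205 ] [-3.83770775 -6.56953848  7.74558165]
```

View pics/w10.png

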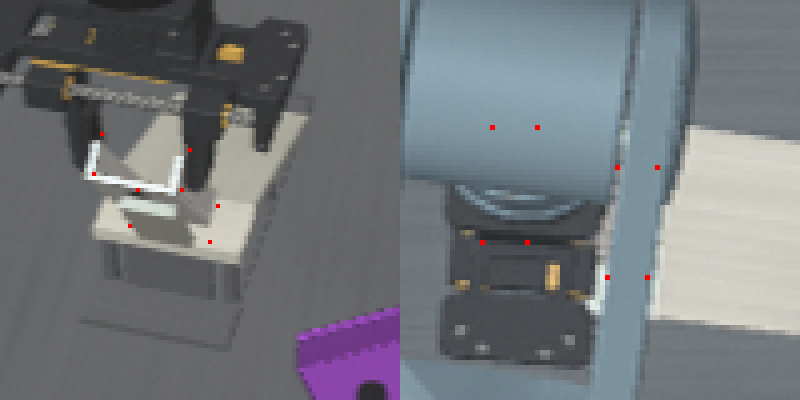

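The leaning model corners (red) coincide with the bracket's upper U, near (88,181) and (178,191) in the crop, to within about 1 px of the original image. Release.

```bash
python3 -m handwheel '[{"offset":[0,0,0],"turn":0},{"offset":[0,0,0],"turn":0},{"offset":[0,0,0],"turn":0},{"offset":[0,0,0],"turn":0},{"offset":[0,0,0],"turn":0},{"offset":[0,0,0],"turn":0},{"offset":[0,0,0],"turn":0},{"offset":[0,0,0],"turn":0}]' 0.95
python3 -m handwheel '[{"offset":[0,0,0.03],"turn":0},{"offset":[0,0,0.08],"turn":0},{"offset":[0,0,0.13],"turn":0},{"offset":[0,0,0.16],"turn":0},{"offset":[0,0,0.16],"turn":0},{"offset":[0,0,0.16],"turn":0}]' -1
python3 - <<'E'
from h import *
s=bot.state();print(s["gripper_width"],s["ft_force"])
c=vision.camera("side");w=vision.camera("wrist");t=vision.camera("top")
g=np.array([.5589,.0022,.057]);d=np.array([-.0905,-.9959,0]);y=np.array([.9959,-.0905,0]);z=np.array([0,0,1.])
W=w["frame"].copy();S=cv2.resize(c["frame"],None,fx=4,fy=4,interpolation=3)
for X in [(a*.866-u*.5,yy,a*.5+u*.866) for u in(0,.12) for a in(0,.024) for yy in(-.028,.028)]:
    P=g+X[0]*d+X[1]*y+X[2]*z
    cv2.circle(W,tuple(int(round(v)) for v in proj(w,P,s)[0]),4,(0,0,255),1);cv2.circle(S,tuple(int(round(4*v+2)) for v in proj(c,P)[0]),4,(0,0,255),1)
a=cv2.resize(W,(400,300));b=S[4*185:4*185+300,4*265:4*265+400]
cv2.imwrite("pics/w11.png",np.hstack([a,b]))
E
```

```text
time: 14.83
tool_pos: [0.5644, 0.0392, 0.1135]
tool_rot: [[0.091, 0.996, -0.002], [0.996, -0.091, 0.002], [0.002, -0.002, -1.0]]
ft_force: [-0.4, -0.9, 0.2]
gripper_width: 0.086
time: 15.33
tool_pos: [0.5649, 0.0392, 0.194]
tool_rot: [[0.091, 0.996, -0.0], [0.996, -0.091, 0.002], [0.002, -0.0, -1.0]]
ft_force: [-0.1, 0.5, -0.4]
gripper_width: 0.0481
0.048083010251034446 [-0.07984494  0.47859671 -0.38139412]
```

View pics/w11.png

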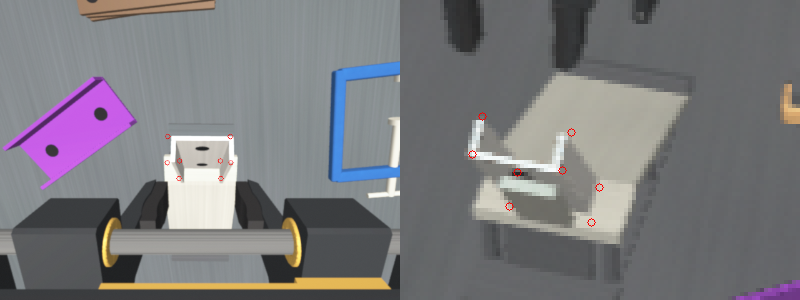

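Released and leaning: the red model corners match the bracket in both views. My view budget is used up, so the remaining checks will be numeric. Now go behind the upper end with closed fingers.

```bash
python3 -m handwheel '[{"offset":[0.003,0.03,0.01],"turn":0},{"offset":[0.003,0.07,0],"turn":0},{"offset":[0.003,0.086,0],"turn":0},{"offset":[0.003,0.086,-0.05],"turn":0},{"offset":[0.003,0.086,-0.11],"turn":0},{"offset":[0.003,0.086,-0.15],"turn":0},{"offset":[0.003,0.086,-0.16],"turn":0},{"offset":[0.003,0.086,-0.16],"turn":0},{"offset":[0.003,0.086,-0.16],"turn":0}]' -1
python3 - <<'E'
from h import *
s=bot.state();r=s["tool_pos"]-[.5589,.0022,.023];print("x",r@[-.0905,-.9959,0],"y",r@[.9959,-.0905,0],"tip z",r[2],s['ft_force'],s["gripper_width"])
E
```

```text
time: 16.23
tool_pos: [0.565, 0.0822, 0.1119]
tool_rot: [[0.091, 0.996, -0.005], [0.996, -0.091, 0.002], [0.002, -0.005, -1.0]]
ft_force: [0.4, -0.3, -0.4]
gripper_width: 0.0006
x -0.08026119964449456 y -0.0011786576509893888 tip z 0.08894780140110911 [ 0.38368565 -0.32412373 -0.41853944] 0.0006068116378758437
```

```bash
python3 -m handwheel '[{"offset":[-0.001,-0.012,0],"turn":0},{"offset":[-0.002,-0.024,0],"turn":0},{"offset":[-0.003,-0.036,0.003],"turn":0},{"offset":[-0.004,-0.048,0.008],"turn":0},{"offset":[-0.005,-0.06,0.013],"turn":0},{"offset":[-0.006,-0.072,0.018],"turn":0},{"offset":[-0.007,-0.084,0.022],"turn":0},{"offset":[-0.008,-0.096,0.025],"turn":0},{"offset":[-0.01,-0.108,0.028],"turn":0},{"offset":[-0.011,-0.12,0.03],"turn":0},{"offset":[-0.011,-0.13,0.03],"turn":0},{"offset":[-0.012,-0.13,0.03],"turn":0}]'
python3 - <<'E'
from h import *
s=bot.state();r=s["tool_pos"]-[.5589,.0022,.023];print("x",r@[-.0905,-.9959,0],"y",r@[.9959,-.0905,0],"tip z",r[2],s['ft_force'],s["wrist_torque"])
E
```

```text
time: 17.23
tool_pos: [0.559, 0.0161, 0.1269]
tool_rot: [[0.092, 0.996, -0.005], [0.996, -0.092, 0.002], [0.001, -0.005, -1.0]]
ft_force: [0.4, -1.2, -0.1]
gripper_width: 0.0001
x -0.013833930044921144 y -0.0011893945851009003 tip z 0.10389015790881487 [ 0.36059171 -1.16139228 -0.08227132] [-0.07601488 -0.09894196 -0.0226372 ]
```

```bash
python3 -m handwheel '[{"offset":[-0.001,-0.01,0],"turn":0},{"offset":[-0.002,-0.02,0],"turn":0},{"offset":[-0.003,-0.03,0],"turn":0},{"offset":[-0.004,-0.04,0],"turn":0},{"offset":[-0.005,-0.05,0],"turn":0},{"offset":[-0.006,-0.06,0],"turn":0},{"offset":[-0.007,-0.07,0],"turn":0},{"offset":[-0.007,-0.076,0],"turn":0},{"offset":[-0.007,-0.076,0],"turn":0},{"offset":[-0.007,-0.076,0],"turn":0},{"offset":[-0.007,-0.076,0],"turn":0}]'
cat > chk.py <<'E'
from h import *
s=bot.state();r=s["tool_pos"]-[.5589,.0022,.023];print("x",r@[-.0905,-.9959,0],"y",r@[.9959,-.0905,0],"tip z",r[2],s['ft_force'])
g=np.array([.5589,.0022,.057]);A=np.array([[-.0905,-.9959,0],[.9959,-.0905,0],[0,0,1.]])
# rectify ramp surface raised by 24 mm (web back when lying): coords along slope (0..165) across (-50..50)
def rect(c,st,h):
    e=np.array([np.cos(np.radians(20)),0,-np.sin(np.radians(20))]);n=np.array([np.sin(np.radians(20)),0,np.cos(np.radians(20))])
    o=np.array([.03,0,.009])+n*h
    src=[];dst=[]
    for a in(-.03,.165):
        for b in(-.05,.05):
            src.append(proj(c,g+(o+a*e+b*np.array([0,1,0]))@A,st)[0]);dst.append([(a+.03)*2000,(b+.05)*2000])
    H=cv2.getPerspectiveTransform(np.float32(src),np.float32(dst));return cv2.warpPerspective(c["frame"],H,(390,200))
import sys
def white(h=.024,name="side"):
    c=vision.camera(name);I=rect(c,s,h).astype(int);return c,I
if __name__=="__main__":
  for nme in sys.argv[1:]:
    c,I=white(name=nme);cv2.imwrite(f"pics/{nme}_{s['time']:.2f}.png",c["frame"])
    print(nme,"mean BGR per 20x20mm cell? rows across, cols downhill from -30mm")
    G=cv2.resize(I.min(2).astype(np.float32),(26,8),interpolation=cv2.INTER_AREA).astype(int)
    for row in G: print(" ".join(f"{v:3d}" for v in row))
E
python3 chk.py side wrist top
```

```text
time: 18.15
tool_pos: [0.5554, -0.0218, 0.1269]
tool_rot: [[0.092, 0.996, -0.005], [0.996, -0.092, 0.002], [0.002, -0.006, -1.0]]
ft_force: [0.4, 0.5, 0.1]
gripper_width: 0.0005
x 0.024242088199944098 y -0.0012703720934697706 tip z 0.1038561756022851 [0.40172826 0.48949208 0.14354208]
side mean BGR per 20x20mm cell? rows across, cols downhill from -30mm
162 163 162 162 162 161 161 160 159 159 159 158 158 158 159 159 159 160 138 103 100 100  95  94 100 101
172 165 156 155 154 153 155 156 157 158 158 158 158 158 159 159 159 159 140 105 100 101  94  94 101 102
239 238 237 234 233 227 216 205 198 191 192 182 174 162 157 153 155 153 137 111 102 102  96  94 100 101
196 163 175 214 237 239 239 239 239 239 239 239 239 239 238 236 233 231 216 205 195 189 175 164 163 142
200 142 113 135 219 239 239 239 239 239 239 239 239 240 240 240 240 240 240 241 241 241 241 241 241 241
238 238 238 238 238 239 239 239 239 240 240 239 239 239 239 239 229 217 213 220 224 216 166 160 176 210
175 185 189 192 204 209 216 226 232 237 238 238 239 238 239 237 189  78  58  61  63  66  53  49  48  59
105 106 106 106 
[... 1191 characters left out ...]
 191 179 117 124 124 125 180 191 188 186 193 195 193 194 194 195 195 142 103
 59  58  59  59  59  64 151 209 227 137 124 123 122 204 236 237 235 237 220 192 193 193 194 195 142 103
 86  83  80  79  80  77  72  75 206 167 122 124 123 175 215 193 237 239 213 194 195 196 196 197 145 103
 98 100  99  94  89  94  95  96 103 122 118 124 123 136 148 120 227 237 221 197 197 197 197 198 146 104
111 112 114 115 116 117 118 120 121 113 112 124 124 116 168 237 236 237 218 197 198 198 198 198 146 104
126 127 127 128 128 129 129 130 130 127 104 124 124 122 110 209 215 218 208 200 200 199 199 199 151 103
134 134 135 135 135 136 137 137 137 138 110 120 123 124 105 149 184 183 183 182 181 182 180 181 142 103
```

The bracket tipped; the top view shows it on the ramp with its far end at about 108 mm along the slope. Clear the arm, then fit its pose numerically.

```bash
python3 -m handwheel '[{"offset":[0,0.02,0.04],"turn":0},{"offset":[0,0.08,0.08],"turn":0},{"offset":[0,0.15,0.1],"turn":0},{"offset":[0,0.18,0.1],"turn":0},{"offset":[0,0.18,0.1],"turn":0},{"offset":[0,0.18,0.1],"turn":0}]'
cat > seg.py <<'E'
from h import *
def web(c,lo=222,sub=((180,290),(260,360))):
    f=c["frame"];m=np.zeros(f.shape[:2],np.uint8);(a,b),(e,d)=sub
    m[a:b,e:d]=(f[a:b,e:d].min(2)>lo)*255
    cs,_=cv2.findContours(m,cv2.RETR_EXTERNAL,cv2.CHAIN_APPROX_NONE)
    return m,sorted(cs,key=cv2.contourArea)[::-1]
if __name__=="__main__":
    for n,sub in(("side",((170,290),(260,370))),("top",((190,270),(280,400)))):
        c=vision.camera(n);cv2.imwrite(f"pics/{n}_b.png",c["frame"])
        m,cs=web(c,222,sub)
        for k in cs[:3]:
            h=cv2.convexHull(k);print(n,cv2.contourArea(k),cv2.approxPolyDP(h,2.0,True).reshape(-1,2).tolist())
        (a,b),(e,d)=sub
        if n=="side":
            for r in range(196,262,2): print(r,"".join("#" if v else "." for v in m[r,270:360]))
E
python3 seg.py
```

```text
time: 18.8
tool_pos: [0.5553, 0.069, 0.1769]
tool_rot: [[0.089, 0.996, -0.005], [0.996, -0.089, 0.002], [0.001, -0.005, -1.0]]
ft_force: [0.2, -0.1, -0.3]
gripper_width: 0.0002
side 4.5 [[298, 219], [313, 221], [314, 224]]
side 1.5 [[296, 218], [295, 221]]
side 0.0 [[307, 203]]
196 ..........................................................................................
198 ..........................................................................................
200 ..........................................................................................
202 ..........................................................................................
204 ..........................................................................................
206 ..........................................................................................
208 ..........................................................................................
210 ..........................................................................................
212 .........................................................
[... 1731 characters left out ...]
............
250 ..........................................................................................
252 ..........................................................................................
254 ..........................................................................................
256 ..........................................................................................
258 ..........................................................................................
260 ..........................................................................................
top 867.5 [[323, 212], [369, 218], [367, 238], [321, 233]]
top 199.0 [[322, 206], [320, 242], [308, 241], [313, 206]]
```

```bash
cat > pose.py <<'E'
from seg import *
g=np.array([.5589,.0022,.057]);A=np.array([[-.0905,-.9959,0],[.9959,-.0905,0],[0,0,1.]])
c_,s_=np.cos(np.radians(20)),np.sin(np.radians(20))
E_=np.array([[c_,0,-s_],[0,1,0],[s_,0,c_]])
def slope(c,u,h=.024):
    o=-c["R"].T@c["t"];d=c["R"].T@np.linalg.inv(c["K"])@[u[0],u[1],1]
    f=lambda X:E_@((A@(X-g)) if True else 0)-E_@np.array([.03,0,.009])
    f=lambda X:E_@(A@(X-g)-np.array([.03,0,.009]))
    a=f(o);b=f(o+d)-a;return a+b*(h-a[2])/b[2]
if __name__=="__main__":
    c=vision.camera("top");m,cs=web(c,222,((190,270),(280,400)))
    q=max(cs,key=lambda k:cv2.contourArea(k) if cv2.boundingRect(k)[2]>25 else 0)
    (cx,cy),wh,an=cv2.minAreaRect(q);bx=cv2.boxPoints(((cx,cy),wh,an))
    P=np.array([slope(c,p) for p in bx])*1000;print("corners slope mm",P[:,:2].round(1).tolist(),"centre",P.mean(0).round(1)[:2])
    # stop bar: step in brightness
E
python3 pose.py
python3 - <<'E'
import cv2
f=cv2.imread("pics/top_b.png")
print("top row 225:",[int(f[226,u].min()) for u in range(305,395)])
s=cv2.imread("pics/side_b.png")
for v in range(196,250,3):print(v," ".join(str(int(s[v,u].min())) for u in range(280,345,3)))
E
```

```text
corners slope mm [[-14.9, -25.3], [-13.0, 30.7], [118.4, 32.9], [115.8, -24.8]] centre [51.6  3.4]
top row 225: [133, 118, 103, 121, 128, 126, 153, 209, 226, 222, 224, 224, 222, 219, 220, 221, 221, 211, 189, 194, 225, 238, 233, 233, 233, 233, 235, 238, 224, 157, 129, 190, 239, 239, 236, 236, 236, 235, 234, 233, 233, 233, 233, 233, 232, 232, 231, 231, 232, 233, 234, 239, 209, 91, 41, 43, 55, 191, 244, 239, 236, 236, 236, 234, 220, 196, 197, 198, 197, 198, 199, 201, 201, 201, 201, 204, 175, 112, 100, 105, 107, 105, 108, 107, 109, 108, 109, 109, 109, 109]
196 54 53 49 53 49 52 53 53 56 88 109 131 126 129 121 76 53 50 103 102 101 103
199 102 101 89 54 54 56 53 54 56 91 91 100 100 101 81 67 50 71 102 102 101 103
202 102 100 93 53 50 50 53 50 100 132 101 99 100 101 96 64 51 99 102 102 102 103
205 103 102 103 53 51 48 52 46 180 207 206 209 207 209 183 111 56 99 101 87 103 103
208 103 102 102 54 50 48 53 46 205 205 207 192 207 208 205 158 160 162 125 95 102 104
211 103 102 102 64 51 49 53 106 202 205 205 205 207 204 178 139 159 159 151 103 103 103
214 103 102 102 103 75 60 54 175 205 206 202
[... 325 characters left out ...]
02 102 114 188 193 170 166 162 163 162 163 185 139 164 163 158 84 103 103 101 102 104
229 103 102 155 190 207 191 188 190 188 187 188 219 163 162 164 111 79 103 101 103 101 104
232 102 103 192 179 155 211 206 208 144 188 189 190 190 187 190 102 90 103 102 102 101 102
235 101 137 195 194 134 103 102 103 101 191 188 190 191 191 170 101 103 101 102 102 100 101
238 101 140 162 162 179 103 102 102 101 119 192 193 193 193 117 102 103 101 102 102 100 101
241 100 104 86 89 97 143 159 160 140 115 191 193 194 196 103 96 103 103 101 101 101 101
244 103 104 86 82 87 88 88 87 87 96 142 159 159 145 102 103 102 103 101 100 101 98
247 104 104 90 72 88 88 87 87 88 87 86 87 89 80 91 104 103 102 103 99 101 100
```

```bash
python3 -m handwheel '[{"offset":[0.1,0.08,0.05],"turn":0},{"offset":[0.2,0.16,0.1],"turn":0},{"offset":[0.25,0.24,0.15],"turn":0},{"offset":[0.25,0.3,0.2],"turn":0},{"offset":[0.25,0.3,0.2],"turn":0},{"offset":[0.25,0.3,0.2],"turn":0}]'
python3 - <<'E'
import sys;sys.path.insert(0,'.')
from h import *
c=vision.camera("side");cv2.imwrite("pics/side_c.png",c["frame"]);s=c["frame"]
t=vision.camera("top");cv2.imwrite("pics/top_c.png",t["frame"])
for v in range(192,246,2):print(v," ".join("%3d"%int(s[v,u].min()) for u in range(284,344,2)))
print()
f=t["frame"]
for v in range(200,254,3):print(v," ".join("%3d"%int(f[v,u].min()) for u in range(290,390,3)))
E
```

```text
time: 19.45
tool_pos: [0.6828, 0.2202, 0.2793]
tool_rot: [[0.091, 0.996, -0.002], [0.996, -0.091, 0.004], [0.003, -0.002, -1.0]]
ft_force: [-0.1, 0.6, 0.2]
gripper_width: 0.0006
192 106 104 106 106 106 106 106 109 106 105 105 107 106 105 107 106 106 105 105 107 108 106 105 107 106 107 106 108 106 107
194 104 104 106 106 106 107 108 108 104 105 105 106 106 104 105 106 105 104 106 107 107 107 106 107 106 106 106 107 106 106
196 104 106 107 104 107 107 106 107 104 104 106 106 104 105 107 106 104 104 107 107 105 104 105 107 106 107 105 106 105 108
198 104 106 105 105 106 106 107 105 105 105 103  98 103 105 105 105 103 105 106 107 104 104 105 106 107 106 106 106 105 107
200 104 106 106 105 106 106 106 104 106 105 104 105 104 101  95  93  95 101 104 106 104 105 105 104 106 104 106 105 105 108
202 105 106 105 105 107 106 106 105 105 105 105 117 136 104 103 101 105 106 102  99  94  92  96 100 106 104 105 105 105 108
204 106 106 106 106 106 106 104 106 106 121 170 208 213 211 213 216 204 194 126 104 103 103 106 106 102  96  92  96 107 107
206 106 105 106 106 107 106 104 104 112 169 199 212 21
[... 4246 characters left out ...]

239 114 114 111 113 111 111 227 227 225 224 223 195 195 196 199 198 199 199 198 197 195 193 187 167 162 163 191 193 193 194 171 105 110 112
242 115 114 105 113 114 111 174 214 233 230 224 201 200 200 200 200 198 195 193 192 191 192 195 195 195 195 196 196 196 195 165 106 111 111
245 113 114 115 114 113 115 114 115 114 113 110 112 110 114 130 135 150 182 201 198 194 192 190 190 189 189 189 189 193 195 150 106 111 112
248 116 114 115 117 117 116 115 116 116 116 117 116 116 117 117 116 117 115 115 115 114 118 130 143 152 177 197 196 193 193 130 106 115 114
251 113 113 114 113 112 115 114 114 115 114 114 114 115 115 115 114 114 114 114 114 113 114 114 114 114 112 112 111 109 112 109 108 112 111
```

```bash
cat > fitb.py <<'E'
from pose import *
from scipy.optimize import least_squares
t=vision.camera("top");c=vision.camera("side")
# web back corners order: nearL(+y? decided), ...
def corners(q):  # s,y,h(web centre),yaw,pitch rel. ramp (m, rad) in slope frame
    s,y,h,yaw,p=q;out=[]
    for a,b in((-.06,.028),(-.06,-.028),(.06,.028),(.06,-.028)):
        P=np.array([s+a*np.cos(yaw)*np.cos(p)-b*np.sin(yaw),y+a*np.sin(yaw)+b*np.cos(yaw),h+a*np.sin(p)])
        out.append(g+A.T@(E_.T@P+np.array([.03,0,.009])))
    return np.array(out)
def fit(T,S):
    r=least_squares(lambda q:np.r_[(proj(t,corners(q))-T).ravel(),(proj(c,corners(q))-S).ravel()],[.06,0,.024,0,0])
    q=r.x;print("s %.1f y %.1f h %.1f mm yaw %.3f pitch %.3f"%(*(q[:3]*1000),*q[3:]));print(r.fun.reshape(-1,2).round(1).tolist())
if __name__=="__main__":
    fit(np.array([[323.5,212],[321.5,234],[369,218],[367,238]]),np.array([[293.5,217.5],[314.5,222],[306,203],[326,207]]))
E
python3 fitb.py
```

```text
s 50.9 y 1.3 h 25.2 mm yaw -0.002 pitch -0.001
[[1.2, -0.3], [1.3, -0.4], [-1.5, -0.3], [-1.2, 1.1], [0.5, 1.0], [0.1, 0.2], [0.1, -0.4], [-0.8, -1.1]]
```

The fit shows the bracket flat on the ramp, open side down: yaw 0, pitch 0, y +1.3 mm, centre 51 mm down the ramp (home is 105). I'll push its uphill end about 54 mm with closed fingers.

```bash
python3 -m handwheel '[{"offset":[-0.06,-0.08,0],"turn":0},{"offset":[-0.12,-0.15,0],"turn":0},{"offset":[-0.18,-0.22,0],"turn":0},{"offset":[-0.22,-0.3,0],"turn":0},{"offset":[-0.248,-0.38,-0.02],"turn":0},{"offset":[-0.248,-0.44,-0.1],"turn":0},{"offset":[-0.248,-0.46,-0.18],"turn":0},{"offset":[-0.248,-0.46,-0.26],"turn":0},{"offset":[-0.248,-0.46,-0.32],"turn":0},{"offset":[-0.248,-0.46,-0.34],"turn":0},{"offset":[-0.248,-0.46,-0.34],"turn":0},{"offset":[-0.248,-0.46,-0.34],"turn":0}]' -1
cat > tp.py <<'E'
from h import *
s=bot.state();r=s["tool_pos"]-[.5589,.0022,.023];print("x",r@[-.0905,-.9959,0],"y",r@[.9959,-.0905,0],"tip z",r[2],"F",s['ft_force'].round(1) if hasattr(s['ft_force'],'round') else s['ft_force'])
E
python3 tp.py
```

```text
time: 20.65
tool_pos: [0.5537, -0.0149, 0.1034]
tool_rot: [[0.095, 0.995, -0.012], [0.995, -0.095, 0.002], [0.0, -0.012, -1.0]]
ft_force: [0.9, 1.2, -0.0]
gripper_width: 0.0004
x 0.01752313111828812 y -0.0036002540637509613 tip z 0.08035021717369903 F [ 0.9  1.2 -0. ]
```

```bash
python3 -m handwheel '[{"offset":[0.008,0.011,0],"turn":0},{"offset":[0.008,0.011,-0.03],"turn":0},{"offset":[0.008,0.011,-0.06],"turn":0},{"offset":[0.008,0.011,-0.09],"turn":0},{"offset":[0.008,0.011,-0.11],"turn":0},{"offset":[0.008,0.011,-0.116],"turn":0},{"offset":[0.008,0.011,-0.116],"turn":0}]'; python3 tp.py
```

```text
time: 21.23
tool_pos: [0.558, -0.0093, 0.0457]
tool_rot: [[0.095, 0.995, -0.012], [0.995, -0.095, 0.002], [0.0, -0.012, -1.0]]
ft_force: [0.3, 0.5, 1.0]
gripper_width: 0.0007
x 0.011553821189464237 y 0.00017565142614553897 tip z 0.022746691211181558 F [0.3 0.5 1. ]
```

```bash
python3 -m handwheel '[{"offset":[-0.001,-0.01,0],"turn":0},{"offset":[-0.002,-0.022,-0.003],"turn":0},{"offset":[-0.003,-0.034,-0.007],"turn":0},{"offset":[-0.004,-0.046,-0.011],"turn":0},{"offset":[-0.005,-0.058,-0.015],"turn":0},{"offset":[-0.006,-0.07,-0.02],"turn":0},{"offset":[-0.007,-0.082,-0.024],"turn":0},{"offset":[-0.009,-0.092,-0.028],"turn":0},{"offset":[-0.009,-0.1,-0.031],"turn":0},{"offset":[-0.01,-0.106,-0.033],"turn":0},{"offset":[-0.01,-0.106,-0.033],"turn":0}]'; python3 tp.py; python3 pose.py
```

```text
time: 22.15
tool_pos: [0.5527, -0.0629, 0.0289]
tool_rot: [[0.096, 0.995, -0.013], [0.995, -0.096, 0.002], [0.0, -0.013, -1.0]]
ft_force: [-0.2, 1.1, -0.0]
gripper_width: 0.0006
x 0.06539074749657313 y -0.0002876695371285959 tip z 0.005862215832994559 F [-0.2  1.1 -0. ]
corners slope mm [[117.5, -26.4], [117.8, 28.7], [161.5, 30.8], [161.0, -24.9]] centre [139.4   2. ]
```

```bash
python3 -m handwheel '[{"offset":[0,-0.005,-0.002],"turn":0},{"offset":[-0.001,-0.01,-0.004],"turn":0},{"offset":[-0.001,-0.014,-0.005],"turn":0},{"offset":[-0.002,-0.018,-0.007],"turn":0},{"offset":[-0.002,-0.018,-0.007],"turn":0}]'; python3 tp.py; python3 pose.py
```

```text
time: 22.62
tool_pos: [0.553, -0.0677, 0.027]
tool_rot: [[0.096, 0.995, -0.01], [0.995, -0.096, 0.008], [0.007, -0.011, -1.0]]
ft_force: [1.0, 18.4, 11.9]
gripper_width: 0.0003
x 0.07009989964983733 y 0.000479251841217076 tip z 0.0039637971340054645 F [ 1.  18.4 11.9]
corners slope mm [[127.6, -25.5], [130.5, 29.8], [166.5, 30.2], [163.5, -25.5]] centre [147.    2.3]
```

18 N at the predicted stop position (tool x 70 mm). Back off, clear away and verify.

```bash
python3 -m handwheel '[{"offset":[0,0.02,0.003],"turn":0},{"offset":[0,0.04,0.02],"turn":0},{"offset":[0,0.04,0.08],"turn":0},{"offset":[0,0.06,0.16],"turn":0},{"offset":[0.05,0.12,0.24],"turn":0},{"offset":[0.1,0.19,0.32],"turn":0},{"offset":[0.15,0.26,0.4],"turn":0},{"offset":[0.2,0.34,0.44],"turn":0},{"offset":[0.25,0.42,0.44],"turn":0},{"offset":[0.25,0.48,0.44],"turn":0},{"offset":[0.25,0.5,0.44],"turn":0},{"offset":[0.25,0.5,0.44],"turn":0}]'
python3 - <<'E'
from pose import *
from fitb import corners
t=vision.camera("top");c=vision.camera("side")
for n,k in(("top",t),("side",c)):
    f=k["frame"];cv2.imwrite(f"pics/{n}_end.png",f)
    q=[.105,0,.024,0,0];print(n,"expected nearL,nearR,farL,farR",proj(k,corners(q)).round(1).tolist())
f=t["frame"]
for v in range(203,252,3):print(v," ".join("%3d"%int(f[v,u].min()) for u in range(330,396,2)))
f=c["frame"]
for v in range(188,226,2):print(v," ".join("%3d"%int(f[v,u].min()) for u in range(290,350,2)))
E
python3 pose.py
```

```text
time: 23.67
tool_pos: [0.679, 0.1884, 0.2489]
tool_rot: [[0.091, 0.996, -0.007], [0.996, -0.091, 0.009], [0.008, -0.008, -1.0]]
ft_force: [0.0, 0.1, -0.7]
gripper_width: 0.0006
top expected nearL,nearR,farL,farR [[344.0, 215.0], [342.2, 236.7], [385.8, 220.7], [384.2, 241.9]]
side expected nearL,nearR,farL,farR [[300.1, 211.5], [320.1, 215.0], [311.3, 196.7], [329.8, 199.8]]
203 116 115 116 117 115 115 114 114 115 114 113 113 113 112 113 114 112 113 113 114 112 113 112 113 114 113 114 114 113 115 113 114 116
206 192 191 172 156 127 104 106 108 111 111 110 109 110 109 110 110 109 109 111 110 111 111 109 111 111 110 111 110 111 111 110 110 110
209 198 197 199 199 198 198 199 198 197 195 193 192 183 163 127 106 107 110 110 111 112 112 113 113 112 113 112 112 112 113 113 114 112
212 198 199 201 203 202 204 203 201 201 199 200 199 200 202 200 200 201 200 200 197 193 192 183 163 127 104 107 111 112 112 112 113 113
215 196 198 199 198 198 204 232 238 235 240 228 209 186 198 200 201 203 202 202 200 199 199 200 199 199 202 175 102 105 110 112 113 114
218 194 193 194 193 193 194 193 240 233 23
[... 3344 characters left out ...]
9 169 223 132 164 165 167 167 167 164 162 182 125 133 164 164 162 160 131 106 104 105 106 107 105 106 105
218 106 148 168 169 170 231 160 166 166 168 166 165 164 164 207 112 148 165 164 163 156  96 106 104 106 106 106 106 106 105
220 138 167 169 169 168 166 165 165 168 167 166 165 165 165 215 141 167 165 164 165 123  98 105 105 105 106 105 106 106 103
222 165 168 169 169 167 164 165 168 168 167 166 166 167 167 231 161 167 167 166 152 102 100 105 105 104 105 104 106 106 104
224 166 168 168 167 165 164 167 168 167 167 166 166 167 166 168 168 166 167 166 115  97 106 105 105 105 105 103 107 104 105
corners slope mm [[34.1, -24.7], [36.8, 30.2], [166.3, 31.2], [163.0, -25.3]] centre [100.1   2.8]
```

Run:
```python
from fitb import *
fit(np.array([[343,215],[341.3,235.5],[385.7,220],[384.2,240.5]]),np.array([[299.7,211.5],[320.5,214.7],[310.5,197],[329.5,200]]))
a=cv2.imread("pics/top0.png").astype(int);b=cv2.imread("pics/top_end.png").astype(int)
for n,(u0,u1,v0,v1) in dict(clamp=(265,355,95,160),hammer=(455,500,170,285),magnet=(125,180,160,215)).items(): print(n,"pixels changed",int((abs(a-b)[v0:v1,u0:u1].max(2)>40).sum()))
s=bot.state();print(s["time"],s["ft_force"])
```

```text
s 103.2 y 1.2 h 24.5 mm yaw 0.012 pitch -0.003
[[0.4, -0.3], [0.5, 0.9], [-0.5, -0.1], [-0.4, 0.6], [0.1, 0.0], [-0.7, 0.3], [-0.0, -0.3], [-0.4, -0.2]]
clamp pixels changed 0
hammer pixels changed 0
magnet pixels changed 341
24.0167 [-1.12955485 -1.02688274 -0.39554909]
```

Run:
```python
from h import *
a=cv2.imread("pics/side0.png").astype(int);b=cv2.imread("pics/side_end.png").astype(int)
print("magnet side changed",int((abs(a-b)[360:420,185:250].max(2)>40).sum()),"brush",int((abs(a-b)[122:145,385:420].max(2)>40).sum()))
a=cv2.imread("pics/top0.png").astype(int);b=cv2.imread("pics/top_b.png").astype(int)
print("magnet top after tip changed",int((abs(a-b)[160:215,125:180].max(2)>40).sum()))
bot.close_job()
```

```text
magnet side changed 0 brush 0
magnet top after tip changed 0
the job is handed in; nothing more can be done
```

I handed the job in after about 24 s of robot time. My last checks put the bracket flat on the ramp, open side down, against the stop bar.

**What I did**
- I gripped the bracket near its uphill end and pressed it onto the ramp to start it turning in the grip. I then arced it up to about 69° against the stop bar.
- I stood it in the groove and laid it against the back rest, then let go. Both cameras matched the expected leaning pose within about 1 px.
- I tipped it over with closed fingers and slid it down until it met the stop bar. The force there was 18 N, against about 1 N while sliding.

**Last checks**

| Check | Measured | Limit |
|---|---|---|
| Along the ramp, short of home | 1.8 mm (calibration good to about 2 mm) | 4 mm |
| Off centre | 1.2 mm | 18 mm |
| Out of square | 0.012 rad | 0.12 rad |
| Flatness | within 0.3° | about 5° |

- **Robot clear:** the arm is away from everything and the hand is empty.
- **Bystander tools:** the clamp, hammer, wire brush and magnet show no change in the pictures. The magnet differed only in the final top view, most likely because the arm was in the way. The last side view and an earlier top view of it showed no change.

**What disagreed**
- The real fingertips sit about 34 mm above the reported TCP, so my first closing missed above the bracket. I corrected for that from then on.
- The 1.8 mm shortfall from the cameras disagrees slightly with the force, which says the bracket is touching the stop.
- I had used all 12 picture views by the time of the release, so everything after it was checked by numbers only.

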